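Pivot a spatula upright and stand it in the crock

TASK

Stand the washed spatula in the dark blue utensil crock, blade up, to dry. Pinch it lightly across the blade where it lies, and with the rubber end of its handle pressed on the worktop pivot it between your fingers until it stands upright on that end. Then lower it, handle first, to the bottom of the crock and let it rest against the rim; do not drop it, and leave the crock and the other things where they are.

Things in the scene. Friction and masses are not known exactly. Their poses are not given: they have to be found in the camera images.
- spatula_blade (a point): centre of the teal silicone blade of a 190 mm spatula (170 g). Oval blade 64 x 46 x 14 mm with bulging sides, pinched across its 46 mm here. Lies flat, this point 7 mm above the worktop. Its x axis runs from the handle end to the blade tip (30 mm ahead), y across the blade, z out of its face. Pinched at 20 to 25 N it turns about the pinch line: its weight brings it to 15 to 35 degrees from upright, pressing its end does the rest
- spatula_foot (a point): centre of the flat end face of the spatula's handle, 160 mm behind spatula_blade on its x axis and 2 mm above it in z. The steel handle is 12 to 15 mm thick and solid, so its weight lies 70 to 90 mm behind the blade's centre; the black rubber shoe at this end, 18 mm across and 26 mm long, grips the worktop slabs, peninsula_top and bench_top (friction about 1)
- spatula: the spatula itself: origin on the underside half-way along its length (65 mm behind the blade's centre); x towards the blade tip, so x points up when it stands blade up
- crock_mouth (a point): centre of the mouth of the dark blue stoneware crock with two pale rings, at its rim, 120 mm above the worktop. Empty inside, 90 mm across, inner floor 114 mm below the rim
- crock: the crock, 100 mm across and 120 mm high, 0.8 kg, loose; origin at the centre of its underside, z up
- mug: speckled grey mug of tea, 88 mm high, 86 mm across without its handle; a bystander; origin under it
- salt: salt shaker, 44 mm across, 90 mm high; a bystander; origin under it

How it is judged:
By the outcome, as a careful person would: the job done as asked, in the order asked, and still so for the second after the job is handed in, with the robot touching nothing.
It also fails if it takes over 64 s, if anything falls off the work surface, if the arm or the gripper's body presses on something with over 40 N, if the wrist force passes 120 N, or if a joint passes its speed limit or range.

ROBOT

A 6-joint arm with a two-finger parallel gripper is mounted at the origin on the work surface; the furniture and walls round the work are solid. World frame = base frame: x ahead of the robot, y to its left, z up, the work surface at z = 0. Lengths are in m, angles in degrees, forces in N, time in s.
With the tool pointing down it reaches from about 0.3 to 0.75 m from the base axis. Payload 8.5 kg.
Tool frame: the origin (TCP) lies at the very end of the fingers, on their centre line; the grasp point (between the pads) lies 19 mm behind it; z points along the fingers, y is the line along which they close (so a half turn about z gives the same grasp; the last joint's range is limited). The gripper opens to 85 mm and grips with 20 to 120 N. Pads are 22 mm wide; open, the fingers measure 114 mm over their backs; the gripper's body (76 mm by 85 mm) begins 54 mm behind the grasp point. The pads swing forward as they close: fully open they stand 13 mm farther back than shut.
Start: joints at [51.95, 21.807, 74.336, -0, 83.858, -12.336], TCP at [0.239, 0.496, 0.231] pointing down, gripper open.
Joint ranges: [-178.18, 178.18], [-50.72, 133.34], [12.68, 142.11], [-81.47, 261.47], [9.98, 163.14], [-165.26, 165.26]. Speed limits (degrees/s): [136.94, 136.94, 180, 180, 180, 180].

INTERFACE

Orientations are given as a 3x3 rotation matrix whose columns are the frame's x, y, z axes.
In Python, from rig import env, imaging gives the robot as it stands. The module is installed in compiled form; this text tells all that it offers.
- The arm moves only by the tool arm_command, never from a script. Its arguments are lists of equal length, an entry for each row: "turn": the turn, a rotation vector about the tool's x, y, z in units of 5 degrees (1.0 is 5 degrees), a list of three; "xyz": the shift along the tool's x, y, z in units of 50 mm (1.0 is 50 mm), a list of three; "claw": the finger opening in mm, from 0 to 85.4. A call has 1 to 12 rows; each row shifts and turns the commanded pose from where the row before left it, along the tool's axes as they then stand; what a row does not reach is not made up. A row lasts 1/10 s, in which the tool goes at most 50 mm and 8.59 degrees, less where a joint would pass 70% of its speed; a pose out of reach is approached as far as the arm can. A call is refused whole if a number of a shift passes 1 or a number of a turn 1, either way. A call with a gripper value outside its range is refused whole. The fingers move at their own pace and stop on an object; "squeeze" is the grip in N (left out, the last holds). Time passes only in rows, so rows that do not move let the fingers close. It gives the time, the measured TCP pose, the force, the opening and the grip force at its end, in the units of the state.
- env.observe(): the state, without advancing time (a new reading comes with each control period).
- imaging.get_image(name): name is "scene" or "top"; returns (picture, depth): 384x512x3 uint8, blue, green, red; 384x512 float32, m along the optical axis (not along the pixel's ray), 0 where there is no reading.
- imaging.camera_info(name): a dict with "camera_matrix" (3x3 intrinsics, pixels), "k1" (the pictures are not rectified: a ray, as slopes to the right and down, at radius r is drawn at 1 + k1 r^2 times it, then the intrinsics apply), "rvec" (rotation vector, rad) and "tvec" (3), from world to camera coordinates, as OpenCV has them. Camera axes: x right, y down, z forward; pixel columns grow to the right and rows downward; lengths in m; the calibration is good to about 2 mm. A picture is of the moment at which its call begins. camera_info takes no time and is no camera call.
- env.close_job(): hands the job in; it is judged then, once.
The state is a dict: "time_s": time; "q": joint angles; "qvel": joint speeds; "joint_efforts": joint torques, N m; "position": TCP position; "tool_rot": TCP orientation; "ft_force": force on the tool from outside, world axes, zero at the start; "wrist_torque": the same for the moment, N m; "grip_width": finger opening in m; "gripper_force": force on a finger pad.
Only numpy, scipy, OpenCV 4.12 (cv2) and the standard library are available. Lean on these libraries where they do the work, as an engineer would, in place of code of your own. Each camera call takes 0.05 s, during which the arm holds its last target. There are 200 camera calls.

## Working session

There is one attempt and no reset: what is moved stays moved. The work goes in short steps, Python scripts to look and compute and a tool call to move; the robot and the scene stay as the last step left them, time stands still between calls to the robot, and variables do not carry over. Pictures are saved under pics/ and viewed, at most 13 in all, crops included, and the job is handed in when it is done.

Besides the shell and the picture viewer there is one more tool, called as a command line: name --argument value ..., lists and objects as JSON in quotes. arm_command: Moves the arm, as the interface text tells. Its arguments: {"type":"object","properties":{"turn":{"type":"array"},"xyz":{"type":"array"},"claw":{"type":"array"},"squeeze":{"type":"number"}},"required":["turn","xyz","claw"]}

```bash
mkdir -p pics
cat > h.py <<'E'
import numpy as np, cv2
from rig import env, imaging
def cam(n):
    c=imaging.camera_info(n); R=cv2.Rodrigues(np.array(c["rvec"],float))[0]
    return np.array(c["camera_matrix"],float),float(c["k1"]),R,np.array(c["tvec"],float).ravel()
def ray(n,u,v):
    K,k,R,t=cam(n); d=np.array([(u-K[0,2])/K[0,0],(v-K[1,2])/K[1,1]]); s=d.copy()
    for _ in range(20): s=d/(1+k*(s@s))
    return s,R,t
def pt(n,u,v,z):   # depth
    s,R,t=ray(n,u,v); return R.T@(np.r_[s,1]*z-t)
def plane(n,u,v,h):
    s,R,t=ray(n,u,v); c=-R.T@t; d=R.T@np.r_[s,1]; return c+d*(h-c[2])/d[2]
def cloud(n,D):
    K,k,R,t=cam(n); h,w=D.shape; U,V=np.meshgrid(np.arange(w),np.arange(h))
    d=np.stack([(U-K[0,2])/K[0,0],(V-K[1,2])/K[1,1]],-1); s=d.copy()
    for _ in range(20): s=d/(1+k*(s**2).sum(-1,keepdims=True))
    P=np.concatenate([s*D[...,None],D[...,None]],-1)-t
    return P@R
E
python3 - <<'E'
from h import *
for n in("scene","top"):
    p,d=imaging.get_image(n); cv2.imwrite(f"pics/{n}0.png",p); np.savez(f"{n}0.npz",p=p,d=d)
    K,k,R,t=cam(n); print(n,K.tolist(),k,-R.T@t,R[2])
s=env.observe(); print(s)
E
```

```text
scene [[348.8066227719271, 0.0, 251.42241401548412], [0.0, 348.8066227719271, 184.73382211184042], [0.0, 0.0, 1.0]] -0.0787984473235008 [-0.12317539 -0.36086083  0.81910406] [ 0.58755775  0.39218292 -0.70779124]
top [[428.0628752450855, 0.0, 256.8731773279743], [0.0, 428.0628752450855, 193.6866060032421], [0.0, 0.0, 1.0]] 0.039581474857885005 [0.41453291 0.02571816 1.26776788] [ 0.04511082  0.00718182 -0.99895617]
{'time_s': 0.1, 'q': array([ 5.19497479e+01,  2.18383347e+01,  7.43788106e+01,  9.36632279e-04,
        8.38577101e+01, -1.23367938e+01]), 'qvel': array([-0.10466035, -0.0199525 , -0.20654572,  0.02631886,  0.00612492,
       -0.03666096]), 'joint_efforts': array([ 4.28643762e-03, -4.49222302e+01, -2.31654131e+01, -2.11620068e-04,
        3.68736641e-03,  4.66056122e-06]), 'position': array([0.23847547, 0.49532799, 0.23077164]), 'tool_rot': array([[-9.00974250e-01,  4.33871792e-01, -8.18046589e-04],
       [ 4.33872463e-01,  9.00973722e-01, -1.01879070e-03],
       [ 2.95013934e-04, -1.27283207e-03, -9.99999146e-01]]), 'ft_force': array([ 0.45179345, -0.11296131, -0.1334809 ]), 'wrist_torque': array([ 0.0573489 ,  0.00999592, -0.00185561]), 'gripper_force': 0.0, 'grip_width': 0.08536220462463513}
```

View pics/scene0.png

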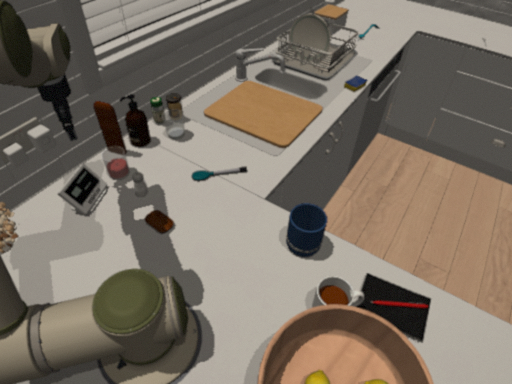

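View pics/top0.png

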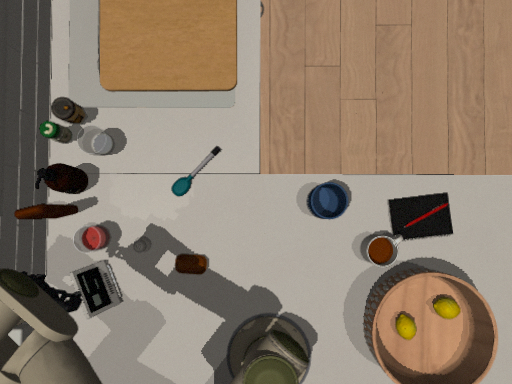

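The scene view shows the spatula with its blade at about (203,175) and handle end at (245,169), the crock at (306,230) and the mug at (337,295). In the top view the blade is at (181,186), the shoe at (218,149), the crock at (328,201), the mug at (381,249) and the salt at (140,244).

```bash
python3 - <<'E'
from h import *
for n,(x0,y0,x1,y1) in (("scene",(185,155,260,190)),("top",(160,135,235,205))):
    z=np.load(n+"0.npz"); p,d=z["p"],z["d"]; P=cloud(n,d)
    hsv=cv2.cvtColor(p,cv2.COLOR_BGR2HSV)
    m=np.zeros(d.shape,bool); m[y0:y1,x0:x1]=1
    teal=m&(hsv[...,0]>80)&(hsv[...,0]<105)&(hsv[...,1]>120)
    v,u=np.nonzero(teal); print(n,"teal",len(u),u.mean(),v.mean(),"med",np.median(P[teal],0),"cent@7",plane(n,u.mean(),v.mean(),.008), "zpct",np.percentile(P[teal][:,2],[5,50,95]))
    # table height around
    print(" table",[np.round(P[b,a],3).tolist() for a,b in ((x0,y0),(x1,y1),(x0,y1))])
    dark=m&(p.max(-1)<60); v,u=np.nonzero(dark); print(" dark",len(u),u.mean(),v.mean(),plane(n,u.mean(),v.mean(),.009),np.percentile(P[dark][:,2],[5,50,95]))
    far=np.array([u,v]).T
    print(" dark box",u.min(),u.max(),v.min(),v.max())
    c=cv2.resize(p[y0:y1,x0:x1],None,fx=7,fy=7,interpolation=cv2.INTER_NEAREST); cv2.imwrite(f"pics/c_{n}.png",c)
    # teal edge pixels on plane 7mm
    v,u=np.nonzero(teal); Q=np.array([plane(n,a,b,.007)[:2] for a,b in zip(u,v)]); np.save(n+"_teal.npy",Q)
    r=cv2.minAreaRect((Q*1000).astype(np.float32)); print(" rect",r)
# crock: points at rim height
for n in("top","scene"):
    z=np.load(n+"0.npz");P=cloud(n,z["d"])
    for nm,c,R,hz in(("crock",(0.41,-.18),.1,.12),("mug",None,0,0)):
        if nm=="crock":
            c=plane("top",328,201,.12)[:2]; hh=.12
        else: c=plane("top",381,249,.088)[:2]; hh=.088
        m=(np.hypot(P[...,0]-c[0],P[...,1]-c[1])<.075)&(abs(P[...,2]-hh)<.012)
        Q=P[m]; 
        if len(Q)<4: continue
        (cx,cy),r=cv2.minEnclosingCircle((Q[:,:2]*1000).astype(np.float32)); print(n,nm,len(Q),cx,cy,r,np.percentile(Q[:,2],[10,50,95]))
E
python3 -c "
import cv2
a=cv2.imread('pics/c_scene.png');b=cv2.imread('pics/c_top.png')
h=a.shape[0]+b.shape[0];print(a.shape,b.shape)
import numpy as np
o=np.zeros((600,800,3),np.uint8);a=cv2.resize(a,(400,187));b=cv2.resize(b,(525,490));cv2.imwrite('pics/cc.png',b)"
```

```text
scene teal 119 201.109243697479 175.16806722689077 med [0.48661842 0.25032309 0.01147684] cent@7 [0.48930965 0.25278312 0.008     ] zpct [0.00666895 0.01147684 0.01441432]
 table [[0.542, 0.374, 0.001], [0.553, 0.057, -0.001], [0.413, 0.258, -0.003]]
 dark 60 220.78333333333333 173.86666666666667 [0.53200514 0.20196232 0.009     ] [-0.00090595  0.00755947  0.01596128]
 dark box 194 246 168 180
 rect ((491.3175048828125, 249.27645874023438), (34.275962829589844, 64.42408752441406), 35.40843200683594)
top teal 256 181.5234375 185.81640625 med [0.49280871 0.25552035 0.0134077 ] cent@7 [0.49372533 0.25704816 0.008     ] zpct [0.00830265 0.0134077  0.01790663]
 table [[0.645, 0.324, 0.002], [0.415, 0.026, 1.268], [0.437, 0.32, 0.004]]
 dark 70 205.55714285714285 163.25714285714287 [0.56070628 0.18672894 0.009     ] [0.00059917 0.01298099 0.01958495]
 dark box 181 219 147 195
 rect ((496.994873046875, 253.62753295898438), (39.8154296875, 70.73652648925781), 45.58739471435547)
top crock 261 449.5480651855469 -159.5861053466797 50.941429138183594 [0.11344976 0.11919863 0.12283694]
top mug 244 321.2569274902344 -318.12213134765625 54.5184440612793 [0.07941803 0.08572116 0.08995461]
scene crock 343 447.2857666015625 -161.0800323486328 50.663028717041016 [0.11017281 0.11626971 0.11992938]
scene mug 282 316.1819763183594 -319.52471923828125 55.63322830200195 [0.07836342 0.08399796 0.08828844]
(245, 525, 3) (490, 525, 3)
```

View pics/c_top.png

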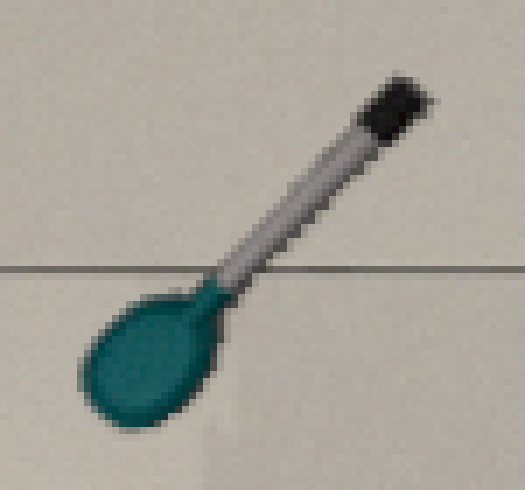

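The crop shows the blade oval centred at about crop (150,360), the top-view pixel (181,186), and the shoe's end face at about crop (413,92), pixel (218.5,147.7). The handle axis is straight.

Run:
```python
from h import *
def tri(a,b):
    A=[];B=[]
    for n,(u,v) in(("top",a),("scene",b)):
        s,R,t=ray(n,u,v); c=-R.T@t; d=R.T@np.r_[s,1]; d/=np.linalg.norm(d); M=np.eye(3)-np.outer(d,d); A.append(M);B.append(M@c)
    return np.linalg.solve(sum(A),sum(B))
z=np.load("top0.npz");
# table plane offset seen per camera
for n in("top","scene"):
    z=np.load(n+"0.npz");P=cloud(n,z["d"]); m=(abs(P[...,0]-.5)<.15)&(abs(P[...,1]-.2)<.12)&(abs(P[...,2])<.03); Q=P[m]; print(n,"table z",np.median(Q[:,2]))
    hi=m&(P[...,2]-np.median(Q[:,2])>.006)
    nn,l,st,ce=cv2.connectedComponentsWithStats(hi.astype(np.uint8)); 
    i=1+np.argmax(st[1:,4]); S=P[l==i]; print(st[i], S[:,:2].mean(0)); 
    c=S[:,:2].mean(0); ax=np.linalg.svd(S[:,:2]-c)[2][0]; ax*=np.sign(-ax[0]) # toward blade (-x)
    t=(S[:,:2]-c)@ax; q=np.percentile(t,[.5,99.5]); w=(S[:,:2]-c)@np.array([-ax[1],ax[0]])
    print(" axis",ax,np.degrees(np.arctan2(ax[1],ax[0])),"len",t.min(),t.max(),"foot",c+ax*t.min(),"tip",c+ax*t.max())
    e=t.max()
    for k in np.arange(-.19,.0,.01):
        b=(t-e>=k)&(t-e<k+.01)
        if b.any(): print("  %.2f w %.3f..%.3f z%.3f"%(k,w[b].min(),w[b].max(),np.median(S[b,2])))
print("blade tri",tri((181.5,185.8),(201.1,175.2)))
print("blade top",plane("top",181.1,186.2,.008),"foot top",plane("top",218.6,147.7,.009))
```

```text
top table z 0.0002904946501511761
[171 146  49  50 466] [0.52355582 0.22997605]
 axis [-0.72742817  0.68618384] 136.6712194386602 len -0.11472878916124961 0.07239185947278928 foot [0.60701277 0.15125101] tip [0.47089594 0.27965018]
  -0.19 w -0.009..0.008 z0.015
  -0.18 w -0.010..0.008 z0.015
  -0.17 w -0.010..0.008 z0.015
  -0.16 w -0.008..0.006 z0.015
  -0.15 w -0.006..0.005 z0.015
  -0.14 w -0.006..0.005 z0.014
  -0.13 w -0.005..0.005 z0.014
  -0.12 w -0.006..0.005 z0.015
  -0.11 w -0.006..0.005 z0.013
  -0.10 w -0.006..0.005 z0.014
  -0.09 w -0.004..0.004 z0.015
  -0.08 w -0.006..0.006 z0.014
  -0.07 w -0.007..0.006 z0.014
  -0.06 w -0.016..0.014 z0.012
  -0.05 w -0.018..0.019 z0.013
  -0.04 w -0.022..0.021 z0.013
  -0.03 w -0.023..0.021 z0.014
  -0.02 w -0.020..0.021 z0.013
  -0.01 w -0.019..0.016 z0.012
scene table z -0.0011935068279760879
[191 166  56  15 296] [0.52274709 0.22245257]
 axis [-0.72986113  0.68359545] 136.87475314882784 len -0.1111702322927386 0.07852413806507473 foot [0.60388592 0.14645711] tip [0.46543537 0.27613132]
  -0.19 w -0.008..0.006 z0.015
  -0.18 w -0.005..0.006 z0.014
  -0.17 w -0.009..0.005 z0.013
  -0.16 w -0.006..0.006 z0.013
  -0.15 w -0.007..0.003 z0.012
  -0.14 w -0.004..0.004 z0.013
  -0.13 w -0.007..0.003 z0.012
  -0.12 w -0.004..0.003 z0.011
  -0.11 w -0.005..0.002 z0.011
  -0.10 w -0.006..0.003 z0.010
  -0.09 w -0.005..0.004 z0.012
  -0.08 w -0.006..0.004 z0.012
  -0.07 w -0.009..0.004 z0.012
  -0.06 w -0.013..0.016 z0.011
  -0.05 w -0.022..0.016 z0.012
  -0.04 w -0.023..0.018 z0.012
  -0.03 w -0.023..0.019 z0.011
  -0.02 w -0.019..0.016 z0.012
  -0.01 w -0.021..0.012 z0.009
blade tri [0.49436165 0.25823051 0.00095515]
blade top [0.492587   0.25828129 0.008     ] foot top [0.60705317 0.14857638 0.009     ]
```

View pics/c_scene.png

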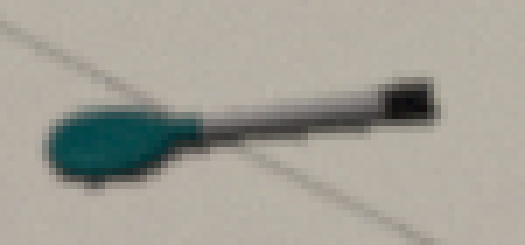

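arm_command --turn '[[0,0,0.7],[0,0,0.7],[0,0,0.7],[0,0,0.7],[0,0,0.7],[0,0,0]]' --xyz '[[0,0,0],[0,0,0],[0,0,0],[0,0,0],[0,0,0],[0,0,0]]' --claw '[60,60,60,60,60,60]'

```text
time_s: 0.7
position: [0.2385, 0.4954, 0.231]
tool_rot: [[-0.728, 0.685, -0.0], [0.685, 0.728, -0.001], [-0.0, -0.001, -1.0]]
ft_force: [-0.1, 0.5, -0.2]
grip_width: 0.0603
gripper_force: 0.0
```

arm_command --turn '[[0,0,0],[0,0,0],[0,0,0],[0,0,0],[0,0,0],[0,0,0],[0,0,0],[0,0,0],[0,0,0],[0,0,0],[0,0,0],[0,0,0]]' --xyz '[[-0.4,0,0],[-0.6,0,0],[-0.7,0,0],[-0.7,0,0],[-0.7,0,0],[-0.7,0,0],[-0.7,0,0],[-0.7,0,0],[-0.7,0,0],[-0.6,0,0],[-0.4,0,0],[0,0,0]]' --claw '[60,60,60,60,60,60,60,60,60,60,60,60]'

```text
time_s: 1.9
position: [0.4915, 0.2576, 0.2308]
tool_rot: [[-0.728, 0.686, -0.0], [0.686, 0.728, -0.0], [-0.0, -0.001, -1.0]]
ft_force: [-0.6, 1.0, 0.6]
grip_width: 0.0599
gripper_force: 0.0
```

```bash
cat >> h.py <<'E'
def togo(x,y,z):
    s=env.observe(); R=s["tool_rot"]; d=R.T@(np.array([x,y,z])-s["position"])
    print("t",s["time_s"],"pos",s["position"].round(4),"togo units",(d/.05).round(3),"yaw x",np.degrees(np.arctan2(R[1,0],R[0,0])).round(2),"z",R[:,2].round(4),"F",s["ft_force"].round(2),"w",round(s["grip_width"]*1e3,2),"g",s["gripper_force"])
E
python3 -c "
from h import *
togo(.490,.2573,.004)"
```

```text
t 1.9 pos [0.4915 0.2576 0.2308] togo units [ 0.017 -0.023  4.536] yaw x 136.71 z [-4.e-04 -5.e-04 -1.e+00] F [-0.58  1.02  0.62] w 59.88 g 0.0
```

arm_command --turn '[[0,0,0],[0,0,0],[0,0,0],[0,0,0],[0,0,0],[0,0,0],[0,0,0],[0,0,0],[0,0,0],[0,0,0]]' --xyz '[[0.02,-0.02,0.3],[0,0,0.6],[0,0,0.6],[0,0,0.6],[0,0,0.6],[0,0,0.6],[0,0,0.6],[0,0,0.3],[0,0,0.18],[0,0,0]]' --claw '[60,60,60,60,60,60,60,60,60,60]'

```text
time_s: 2.9
position: [0.4879, 0.2596, 0.0116]
tool_rot: [[-0.73, 0.684, -0.002], [0.684, 0.73, -0.0], [0.001, -0.001, -1.0]]
ft_force: [-0.3, 0.2, 0.5]
grip_width: 0.0599
gripper_force: 0.0
```

```bash
python3 -c "
from h import *
togo(.490,.2573,.004)
p,d=imaging.get_image('top'); q,e=imaging.get_image('scene')
a=cv2.resize(p[135:210,150:240],None,fx=5,fy=5,interpolation=2); b=cv2.resize(q[120:195,170:260],None,fx=5,fy=5,interpolation=2)
cv2.imwrite('pics/g1.png',np.vstack([a,b])[:600] if 0 else np.hstack([cv2.resize(a,(400,333)),cv2.resize(b,(400,333))]))"
```

```text
t 2.9 pos [0.4879 0.2596 0.0116] togo units [-0.063 -0.004  0.153] yaw x 136.85 z [-1.7e-03 -4.0e-04 -1.0e+00] F [-0.27  0.19  0.49] w 59.95 g 0.0
```

View pics/g1.png

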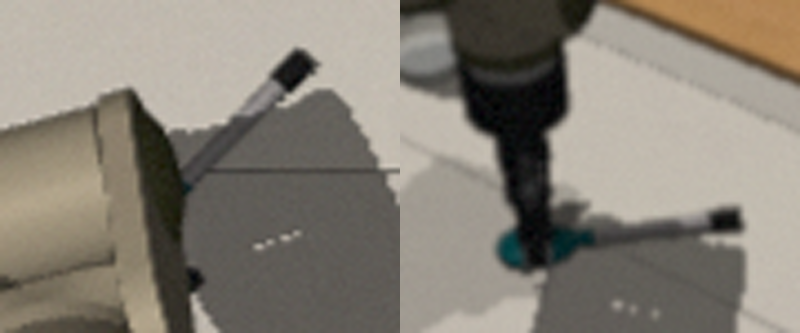

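The two crops show the finger straddling the blade near its middle (about (537,245) in the right half). The handle and shoe have not moved.

arm_command --turn '[[0,0,0],[0,0,0],[0,0,0],[0,0,0]]' --xyz '[[-0.05,0,0.08],[0,0,0.07],[0,0,0],[0,0,0]]' --claw '[60,52,52,52]'

```text
time_s: 3.4
position: [0.4905, 0.2575, 0.0049]
tool_rot: [[-0.729, 0.685, 0.0], [0.685, 0.729, 0.0], [-0.0, 0.0, -1.0]]
ft_force: [0.3, -0.0, -0.3]
grip_width: 0.0516
gripper_force: 0.0
```

arm_command --turn '[[0,0,0],[0,0,0],[0,0,0],[0,0,0]]' --xyz '[[0,0,0.02],[0,0,0.02],[0,0,0],[0,0,0]]' --claw '[50,50,50,50]'

```text
time_s: 3.8
position: [0.4904, 0.2575, 0.0028]
tool_rot: [[-0.729, 0.685, -0.0], [0.685, 0.729, -0.0], [0.0, -0.0, -1.0]]
ft_force: [-0.3, 0.3, -0.0]
grip_width: 0.0497
gripper_force: 0.0
```

```bash
python3 -c "
from h import *
togo(.490,.2573,.002)"
```

```text
t 3.8 pos [0.4904 0.2575 0.0028] togo units [ 0.003 -0.01   0.016] yaw x 136.79 z [-1.e-04 -0.e+00 -1.e+00] F [-0.28  0.28 -0.04] w 49.73 g 0.0
```

arm_command --turn '[[0,0,0],[0,0,0],[0,0,0],[0,0,0],[0,0,0],[0,0,0],[0,0,0],[0,0,0]]' --xyz '[[0,0,0.02],[0,0,0.02],[0,0,0],[0,0,0],[0,0,0],[0,0,0],[0,0,0],[0,0,0]]' --claw '[50,50,50,44,40,40,40,40]' --squeeze 22

```text
time_s: 4.6
position: [0.4905, 0.2576, 0.001]
tool_rot: [[-0.729, 0.685, 0.0], [0.685, 0.729, 0.0], [-0.0, 0.0, -1.0]]
ft_force: [-1.7, 0.4, 5.4]
grip_width: 0.0437
gripper_force: 22.3
```

```bash
python3 -c "
from h import *
togo(.490,.2573,.002)"
```

```text
t 4.6 pos [0.4905 0.2576 0.001 ] togo units [ 0.003 -0.01  -0.02 ] yaw x 136.79 z [ 1.e-04  0.e+00 -1.e+00] F [-1.75  0.4   5.37] w 43.66 g 22.307584340160247
```

arm_command --turn '[[0,0,0],[0,0,0],[0,0,0],[0,0,0],[0,0,0],[0,0,0],[0,0,0],[0,0,0],[0,0,0],[0,0,0],[0,0,0],[0,0,0]]' --xyz '[[-0.01,0,-0.14],[-0.015,0,-0.14],[-0.02,0,-0.14],[-0.03,0,-0.135],[-0.035,0,-0.135],[-0.04,0,-0.135],[-0.045,0,-0.13],[-0.05,0,-0.13],[-0.055,0,-0.125],[-0.06,0,-0.125],[-0.065,0,-0.125],[-0.07,0,-0.12]]' --claw '[40,40,40,40,40,40,40,40,40,40,40,40]'

```text
time_s: 5.8
position: [0.5087, 0.2404, 0.0804]
tool_rot: [[-0.729, 0.685, 0.0], [0.685, 0.729, 0.0], [-0.0, 0.0, -1.0]]
ft_force: [0.0, -0.4, -1.3]
grip_width: 0.0436
gripper_force: 22.6
```

```bash
python3 -c "
from h import *
togo(.4905+.0249*.7286,.2576-.0249*.685,.0801)
q,e=imaging.get_image('scene'); cv2.imwrite('pics/a1.png',cv2.resize(q[90:200,150:290],None,fx=5,fy=5,interpolation=2))"
```

```text
t 5.8 pos [0.5087 0.2404 0.0804] togo units [0.004 0.001 0.005] yaw x 136.78 z [ 1.e-04  0.e+00 -1.e+00] F [ 0.04 -0.37 -1.28] w 43.63 g 22.623910138372594
```

View pics/a1.png

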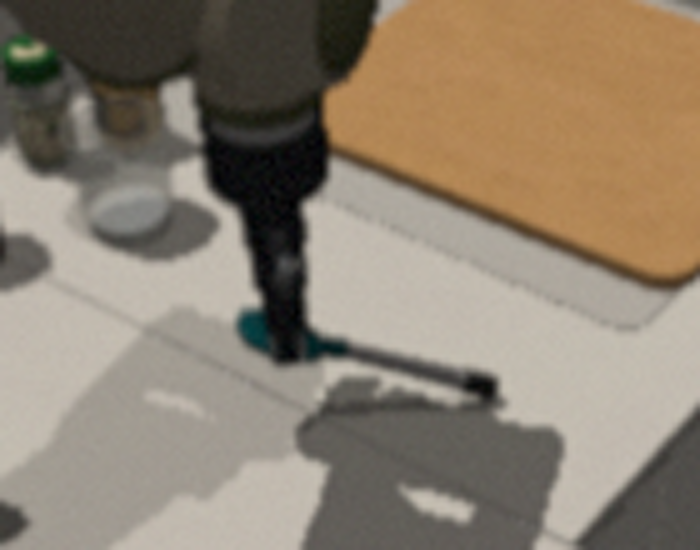

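The blade is held and tilted tip-up, and the shoe at crop (485,385) is still on the worktop. I'll continue the arc.

arm_command --turn '[[0,0,0],[0,0,0],[0,0,0],[0,0,0],[0,0,0],[0,0,0],[0,0,0],[0,0,0],[0,0,0],[0,0,0],[0,0,0]]' --xyz '[[-0.08,0,-0.115],[-0.085,0,-0.11],[-0.085,0,-0.11],[-0.09,0,-0.105],[-0.1,0,-0.1],[-0.1,0,-0.095],[-0.105,0,-0.09],[-0.11,0,-0.09],[-0.115,0,-0.08],[-0.115,0,-0.08],[0,0,0]]' --claw '[40,40,40,40,40,40,40,40,40,40,40]'

```text
time_s: 6.95
position: [0.5452, 0.2063, 0.1291]
tool_rot: [[-0.728, 0.685, 0.001], [0.685, 0.728, 0.0], [-0.001, 0.001, -1.0]]
ft_force: [-0.3, -0.0, -1.3]
grip_width: 0.0438
gripper_force: 22.7
```

```bash
cat >> h.py <<'E'
def arc(phi): # target TCP
    a=np.radians(phi); s=160*np.cos(a)-7*np.sin(a)-160; h=160*np.sin(a)+7*np.cos(a)-7
    togo(.4905-.7286*s/1e3,.2576+.685*s/1e3,.001+h/1e3)
def tilt():
    z=np.load; out={}
    q,e=imaging.get_image('scene'); return q,e
E
python3 -c "
from h import *
arc(55)
q,e=imaging.get_image('scene'); P=cloud('scene',e)
T=env.observe()['position']
# handle points: below tcp, near vertical plane
m=(P[...,2]>.004)&(P[...,2]<T[2]-.012)&(np.hypot(P[...,0]-.57,P[...,1]-.18)<.12)&(e>0)
S=P[m]; ax=np.array([-.7286,.685]); t=(S[:,:2]-T[:2])@ax; w=(S[:,:2]-T[:2])@np.array([.685,.7286])
k=abs(w)<.03
for lo in np.arange(0,.14,.01):
    b=k&(S[:,2]>=lo)&(S[:,2]<lo+.01)
    if b.any(): print('z%.2f n%d t %.3f w %.3f'%(lo,b.sum(),np.median(t[b]),np.median(w[b])))
"
```

```text
t 6.95 pos [0.5452 0.2063 0.1291] togo units [ 0.02  -0.002  0.   ] yaw x 136.75 z [ 1.2e-03  1.0e-04 -1.0e+00] F [-0.34 -0.03 -1.26] w 43.77 g 22.65092249843292
z0.00 n1 t -0.003 w -0.000
z0.04 n3 t -0.130 w -0.007
z0.05 n19 t -0.129 w -0.005
z0.06 n26 t -0.116 w -0.005
z0.07 n19 t -0.102 w -0.004
z0.08 n22 t -0.084 w -0.004
z0.09 n19 t -0.067 w -0.005
z0.10 n20 t -0.052 w -0.004
z0.11 n14 t -0.038 w -0.005
```

arm_command --turn '[[0,0,0],[0,0,0],[0,0,0],[0,0,0],[0,0,0]]' --xyz '[[0,0,0],[0,0,0],[0,0,0],[0,0,0],[0,0,0]]' --claw '[40,40,40,40,40]' --squeeze 20

```text
time_s: 7.5
position: [0.5443, 0.2069, 0.1285]
tool_rot: [[-0.729, 0.685, -0.0], [0.685, 0.729, -0.0], [0.0, -0.0, -1.0]]
ft_force: [-0.5, 0.3, -1.4]
grip_width: 0.0441
gripper_force: 22.6
```

```bash
cat >> h.py <<'E'
def look(name=None):
    q,e=imaging.get_image('scene'); P=cloud('scene',e); s=env.observe(); T=s['position']; R=s['tool_rot']
    m=(P[...,2]<T[2]-.012)&(P[...,2]>T[2]-.18)&(P[...,2]>.004)&(e>0)
    S=P[m]; d=(S-T)[:,:2]; t=d@R[:2,0]; w=d@R[:2,1]; k=(abs(w)<.025)&(abs(t)<.19); t=t[k]; z=S[k,2]
    # restrict to connected-ish: drop near-table points
    g=z>.006; f=np.polyfit(z[g],t[g],1); r=abs(np.polyval(f,z[g])-t[g])<.015; f=np.polyfit(z[g][r],t[g][r],1)
    print("F",s["ft_force"].round(2),"T",T.round(4),"tilt from upright",np.degrees(np.arctan(f[0])).round(1),"n",r.sum(),"zmin",z[g][r].min().round(4),"t at TCP z",np.polyval(f,T[2]).round(4),"w",np.median(w[k]).round(4),"grip",round(s["grip_width"]*1e3,2),s["gripper_force"])
    if name: cv2.imwrite(name,cv2.resize(q[60:200,170:300],None,fx=4,fy=4,interpolation=2))
E
python3 -c "
from h import *
look('pics/a2.png')"
```

```text
F [-0.07 -0.64 -2.02] T [0.5443 0.2069 0.1286] tilt from upright 56.6 n 144 zmin 0.042 t at TCP z -0.0119 w -0.0044 grip 44.46 22.62799311603885
```

View pics/a2.png

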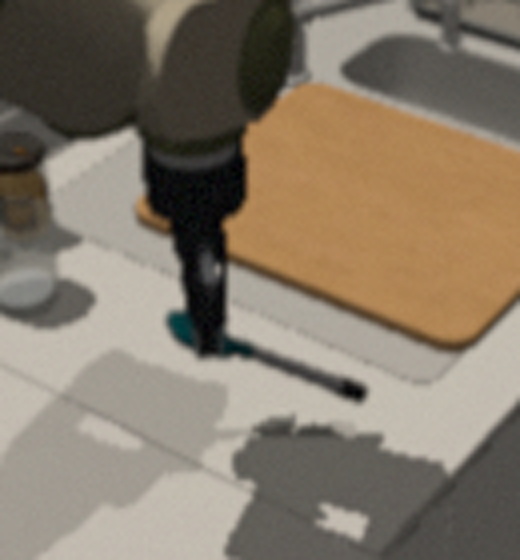

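The crop shows the spatula stuck at about 57° from upright, with the shoe at crop (352,388) lifted off the worktop. I'll try a small vertical jog in the lightest grip so its weight can swing it down.

arm_command --turn '[[0,0,0],[0,0,0],[0,0,0],[0,0,0],[0,0,0],[0,0,0],[0,0,0],[0,0,0],[0,0,0],[0,0,0]]' --xyz '[[0,0,-0.6],[0,0,0.4],[0,0,-0.4],[0,0,0.4],[0,0,-0.4],[0,0,0.4],[0,0,-0.4],[0,0,0.4],[0,0,0],[0,0,0]]' --claw '[40,40,40,40,40,40,40,40,40,40]' --squeeze 20

```text
time_s: 8.55
position: [0.5449, 0.2078, 0.1403]
tool_rot: [[-0.729, 0.684, 0.003], [0.684, 0.729, 0.002], [-0.001, 0.004, -1.0]]
ft_force: [-2.0, 3.0, 8.8]
grip_width: 0.0437
gripper_force: 22.4
```

```bash
python3 -c "
from h import *
look()"
```

```text
F [-2.38  2.81  9.62] T [0.5449 0.2077 0.1403] tilt from upright 23.6 n 122 zmin 0.006 t at TCP z 0.0015 w -0.0043 grip 43.81 22.45288682894511
```

arm_command --turn '[[0,0,0],[0,0,0],[0,0,0],[0,0,0],[0,0,0],[0,0,0]]' --xyz '[[-0.06,0,-0.025],[-0.07,0,-0.025],[-0.06,0,-0.02],[-0.09,0,-0.025],[-0.09,0,-0.025],[-0.09,0,-0.025]]' --claw '[40,40,40,40,40,40]'

```text
time_s: 9.2
position: [0.5618, 0.1916, 0.1474]
tool_rot: [[-0.729, 0.685, 0.003], [0.685, 0.729, 0.001], [-0.001, 0.003, -1.0]]
ft_force: [-2.2, 1.9, 6.9]
grip_width: 0.0437
gripper_force: 23.5
```

```bash
python3 -c "
from h import *
look()"
```

```text
F [-1.49  1.01  9.1 ] T [0.5624 0.1912 0.1476] tilt from upright 14.6 n 119 zmin 0.0083 t at TCP z 0.0043 w -0.0043 grip 43.66 23.544478830881417
```

arm_command --turn '[[0,0,0],[0,0,0],[0,0,0],[0,0,0],[0,0,0],[0,0,0],[0,0,0]]' --xyz '[[-0.09,0,-0.018],[-0.09,0,-0.016],[-0.09,0,-0.014],[-0.09,0,-0.01],[-0.09,0,-0.008],[-0.09,0,-0.006],[0,0,0]]' --claw '[40,40,40,40,40,40,40]'

```text
time_s: 9.95
position: [0.5818, 0.1725, 0.151]
tool_rot: [[-0.729, 0.685, 0.003], [0.685, 0.729, 0.001], [-0.002, 0.003, -1.0]]
ft_force: [-1.8, -0.0, 8.3]
grip_width: 0.0438
gripper_force: 24.4
```

```bash
python3 -c "
from h import *
look()"
```

```text
F [-0.7   0.78  7.52] T [0.5817 0.1727 0.151 ] tilt from upright 5.0 n 121 zmin 0.0083 t at TCP z 0.0064 w -0.0038 grip 44.11 24.377766792895272
```

arm_command --turn '[[0,0,0],[0,0,0],[0,0,0],[0,0,0],[0,0,0]]' --xyz '[[-0.08,0,0],[-0.08,0,0],[-0.06,0,0],[-0.05,0,0],[0,0,0]]' --claw '[40,40,40,40,40]'

```text
time_s: 10.5
position: [0.5917, 0.1634, 0.1512]
tool_rot: [[-0.729, 0.685, 0.004], [0.685, 0.729, 0.001], [-0.002, 0.003, -1.0]]
ft_force: [-0.2, 1.0, 8.3]
grip_width: 0.0438
gripper_force: 24.2
```

```bash
python3 -c "
from h import *
look('pics/a3.png')
p,d=imaging.get_image('top'); P=cloud('top',d); T=env.observe()['position']; print(T)"
```

```text
F [-0.08  1.77  8.45] T [0.5916 0.1635 0.1512] tilt from upright -0.3 n 122 zmin 0.0061 t at TCP z 0.0069 w -0.0043 grip 43.86 24.219358472619206
[0.5915522  0.16356128 0.15124684]
```

View pics/a3.png

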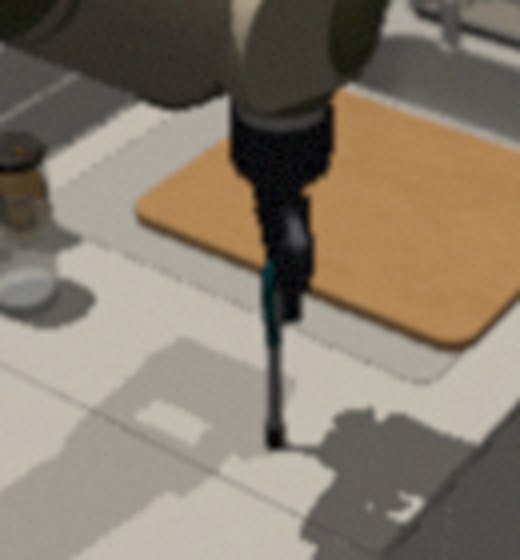

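The spatula stands upright on its shoe (crop (275,435)) under the fingers, with about 8 N of pressing force. Next I'll lift it straight up, gently.

arm_command --turn '[[0,0,0],[0,0,0],[0,0,0],[0,0,0],[0,0,0],[0,0,0],[0,0,0],[0,0,0],[0,0,0],[0,0,0],[0,0,0],[0,0,0]]' --xyz '[[0,0,-0.1],[0,0,-0.2],[0,0,-0.3],[0,0,-0.4],[0,0,-0.45],[0,0,-0.45],[0,0,-0.45],[0,0,-0.4],[0,0,-0.3],[0,0,-0.2],[0,0,-0.1],[0,0,0]]' --claw '[40,40,40,40,40,40,40,40,40,40,40,40]' --squeeze 25

```text
time_s: 11.8
position: [0.5907, 0.1634, 0.3172]
tool_rot: [[-0.729, 0.685, 0.0], [0.685, 0.729, 0.0], [-0.0, 0.0, -1.0]]
ft_force: [-0.7, 0.1, -1.5]
grip_width: 0.0438
gripper_force: 25.8
```

```bash
python3 -c "
from h import *
look()
togo(.4485+.005*.7286,-.160-.005*.685,.32)"
```

```text
F [ 0.11  0.82 -1.38] T [0.5906 0.1634 0.3165] tilt from upright 3.9 n 172 zmin 0.168 t at TCP z 0.0078 w -0.0044 grip 43.91 25.80889176519122
t 11.85 pos [0.5906 0.1634 0.3165] togo units [-2.457 -6.659 -0.067] yaw x 136.78 z [-7.e-04 -1.e-04 -1.e+00] F [ 0.11  0.82 -1.38] w 43.91 g 25.80889176519122
```

arm_command --turn '[[0,0,0],[0,0,0],[0,0,0],[0,0,0],[0,0,0],[0,0,0],[0,0,0],[0,0,0],[0,0,0],[0,0,0]]' --xyz '[[-0.03,-0.08,-0.02],[-0.06,-0.16,-0.02],[-0.09,-0.24,-0.02],[-0.12,-0.32,0],[-0.15,-0.4,0],[-0.155,-0.42,0],[-0.155,-0.42,0],[-0.155,-0.42,0],[-0.155,-0.42,0],[-0.155,-0.42,0]]' --claw '[40,40,40,40,40,40,40,40,40,40]'

```text
time_s: 12.85
position: [0.5213, -0.0003, 0.32]
tool_rot: [[-0.728, 0.685, 0.0], [0.685, 0.728, -0.0], [-0.0, -0.0, -1.0]]
ft_force: [-0.1, -0.4, -1.3]
grip_width: 0.0435
gripper_force: 25.8
```

arm_command --turn '[[0,0,0],[0,0,0],[0,0,0],[0,0,0],[0,0,0],[0,0,0],[0,0,0],[0,0,0],[0,0,0],[0,0,0],[0,0,0],[0,0,0]]' --xyz '[[-0.155,-0.42,0],[-0.155,-0.42,0],[-0.155,-0.42,0],[-0.155,-0.42,0],[-0.155,-0.42,0],[-0.15,-0.4,0],[-0.12,-0.32,0],[-0.09,-0.24,0],[-0.06,-0.16,0],[-0.03,-0.08,0],[0,0,0],[0,0,0]]' --claw '[40,40,40,40,40,40,40,40,40,40,40,40]'

```text
time_s: 14.05
position: [0.4541, -0.1606, 0.3199]
tool_rot: [[-0.729, 0.684, 0.0], [0.684, 0.729, 0.0], [0.0, 0.0, -1.0]]
ft_force: [0.1, 0.4, -1.9]
grip_width: 0.0441
gripper_force: 25.8
```

Run:
```python
from h import *
look()
togo(.4485+.005*.7286,-.160-.005*.685,.32)
q,e=imaging.get_image('scene'); cv2.imwrite('pics/b1.png',cv2.resize(q[90:270,230:400],None,fx=3,fy=3,interpolation=2))
P=cloud('scene',e); s=env.observe();T=s['position'];R=s['tool_rot']
c=np.array([.4473,-.1611]) # crock as seen by scene
for lo in np.arange(.14,.31,.02):
    m=(P[...,2]>lo)&(P[...,2]<lo+.02)&(np.hypot(P[...,0]-c[0],P[...,1]-c[1])<.05)&(e>0); S=P[m]
    if len(S): d=S[:,:2]-c; print('z%.2f n%d x %.1f y %.1f mm'%(lo,len(S),*(1e3*np.median(d@R[:2,:2],0))))
m=(abs(P[...,2]-.116)<.006)&(np.hypot(P[...,0]-c[0],P[...,1]-c[1])<.075); print("crock",cv2.minEnclosingCircle((P[m][:,:2]*1000).astype(np.float32)))
```

```text
F [-0.05  0.03 -0.96] T [ 0.4541 -0.1605  0.3199] tilt from upright 3.7 n 239 zmin 0.1681 t at TCP z 0.0092 w -0.0047 grip 43.4 25.821526121289935
t 14.1 pos [ 0.4541 -0.1605  0.3199] togo units [-0.01  -0.069 -0.001] yaw x 136.83 z [ 0.e+00  1.e-04 -1.e+00] F [-0.05  0.03 -0.96] w 43.4 g 25.821526121289935
z0.16 n21 x -4.1 y -0.8 mm
z0.18 n43 x -1.8 y -0.1 mm
z0.20 n37 x -2.5 y 0.8 mm
z0.22 n31 x -1.2 y 0.3 mm
z0.24 n32 x 0.1 y 0.9 mm
z0.26 n33 x 1.3 y 0.7 mm
z0.28 n30 x 3.6 y -0.1 mm
z0.30 n44 x 8.6 y -8.6 mm
crock ((447.0889587402344, -161.4354705810547), 51.00210952758789)
```

View pics/b1.png

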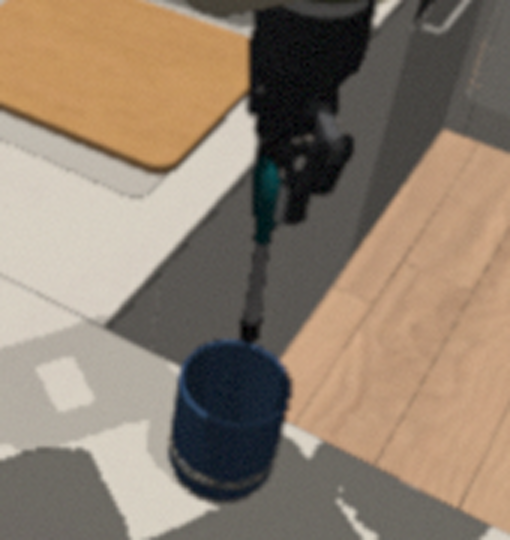

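The spatula hangs over the crock almost upright. Its shoe is at crop (250,330), just above the crock mouth centred at (235,380). I'll lower it.

arm_command --turn '[[0,0,0],[0,0,0],[0,0,0],[0,0,0],[0,0,0],[0,0,0],[0,0,0],[0,0,0],[0,0,0],[0,0,0],[0,0,0],[0,0,0]]' --xyz '[[0.03,-0.04,0.05],[0.02,-0.03,0.15],[0,0,0.25],[0,0,0.35],[0,0,0.4],[0,0,0.4],[0,0,0.4],[0,0,0.4],[0,0,0.3],[0,0,0.2],[0,0,0.1],[0,0,0]]' --claw '[40,40,40,40,40,40,40,40,40,40,40,40]'

```text
time_s: 15.35
position: [0.4497, -0.1618, 0.1696]
tool_rot: [[-0.729, 0.685, -0.001], [0.685, 0.729, 0.0], [0.001, -0.0, -1.0]]
ft_force: [0.3, -1.0, -1.0]
grip_width: 0.0436
gripper_force: 25.8
```

arm_command --turn '[[0,0,0],[0,0,0],[0,0,0],[0,0,0]]' --xyz '[[0,0,0.06],[0,0,0.05],[0,0,0.04],[0,0,0]]' --claw '[40,40,40,40]'

```text
time_s: 15.75
position: [0.4497, -0.1618, 0.1623]
tool_rot: [[-0.729, 0.685, -0.0], [0.685, 0.729, 0.0], [0.0, -0.0, -1.0]]
ft_force: [0.1, 0.6, -2.0]
grip_width: 0.0438
gripper_force: 25.8
```

arm_command --turn '[[0,0,0],[0,0,0],[0,0,0],[0,0,0]]' --xyz '[[0,0,0.03],[0,0,0.03],[0,0,0.02],[0,0,0]]' --claw '[40,40,40,40]'

```text
time_s: 16.15
position: [0.4497, -0.1618, 0.1583]
tool_rot: [[-0.729, 0.685, -0.0], [0.685, 0.729, 0.0], [0.0, -0.0, -1.0]]
ft_force: [-0.2, -1.1, -2.2]
grip_width: 0.0438
gripper_force: 25.8
```

arm_command --turn '[[0,0,0],[0,0,0],[0,0,0]]' --xyz '[[0,0,0.02],[0,0,0.02],[0,0,0]]' --claw '[40,40,40]'

```text
time_s: 16.45
position: [0.4502, -0.1622, 0.1571]
tool_rot: [[-0.729, 0.685, 0.002], [0.685, 0.729, -0.001], [-0.002, 0.0, -1.0]]
ft_force: [0.6, 0.3, 5.1]
grip_width: 0.0441
gripper_force: 26.2
```

```bash
python3 -c "
from h import *
look()"
```

```text
F [-0.2  -0.45  5.77] T [ 0.4502 -0.1622  0.1572] tilt from upright 5.2 n 75 zmin 0.0667 t at TCP z 0.0103 w -0.0036 grip 43.35 26.24299427436199
```

arm_command --turn '[[0,0,0],[0,0,0],[0,0,0],[0,0,0],[0,0,0],[0,0,0],[0,0,0]]' --xyz '[[0.06,0,0.002],[0.06,0,0.002],[0.06,0,0.004],[0.06,0,0.006],[0.06,0,0.006],[0.06,0,0.008],[0,0,0]]' --claw '[40,40,40,40,40,40,40]' --squeeze 20

```text
time_s: 17.2
position: [0.4367, -0.1494, 0.1555]
tool_rot: [[-0.729, 0.685, 0.001], [0.685, 0.729, -0.001], [-0.001, 0.0, -1.0]]
ft_force: [-0.4, -0.6, 4.6]
grip_width: 0.0442
gripper_force: 25.9
```

```bash
cat >> h.py <<'E'
def crock():
    q,e=imaging.get_image('scene'); P=cloud('scene',e); c=np.array([.4473,-.1611])
    m=(abs(P[...,2]-.116)<.006)&(np.hypot(P[...,0]-c[0],P[...,1]-c[1])<.075); print("crock",cv2.minEnclosingCircle((P[m][:,:2]*1000).astype(np.float32)))
E
python3 -c "
from h import *
look();crock()"
```

```text
F [0.52 0.32 5.63] T [ 0.4368 -0.1496  0.1555] tilt from upright 8.1 n 43 zmin 0.066 t at TCP z 0.0034 w -0.0024 grip 43.71 25.907431109662866
crock ((446.2173767089844, -161.00697326660156), 50.8156852722168)
```

arm_command --turn '[[0,0,0],[0,0,0],[0,0,0],[0,0,0],[0,0,0],[0,0,0],[0,0,0],[0,0,0]]' --xyz '[[0.06,0,0.008],[0.06,0,0.008],[0.06,0,0.01],[0.06,0,0.01],[0.06,0,0.012],[0.06,0,0.012],[0.05,0,0.01],[0,0,0]]' --claw '[40,40,40,40,40,40,40,40]'

```text
time_s: 18.1
position: [0.4214, -0.1352, 0.1513]
tool_rot: [[-0.729, 0.685, -0.001], [0.685, 0.729, 0.0], [0.001, -0.0, -1.0]]
ft_force: [0.3, 0.5, 1.6]
grip_width: 0.0441
gripper_force: 24.4
```

```bash
python3 -c "
from h import *
look('pics/b2.png');crock()
q,e=imaging.get_image('scene'); cv2.imwrite('pics/b3.png',cv2.resize(q[90:270,230:400],None,fx=3,fy=3,interpolation=2))"
```

```text
F [1.43 0.76 2.  ] T [ 0.4216 -0.1353  0.1514] tilt from upright 21.4 n 9 zmin 0.0716 t at TCP z 0.0057 w -0.0025 grip 43.8 24.439218188636005
crock ((447.7145690917969, -161.69314575195312), 51.12077331542969)
```

View pics/b3.png

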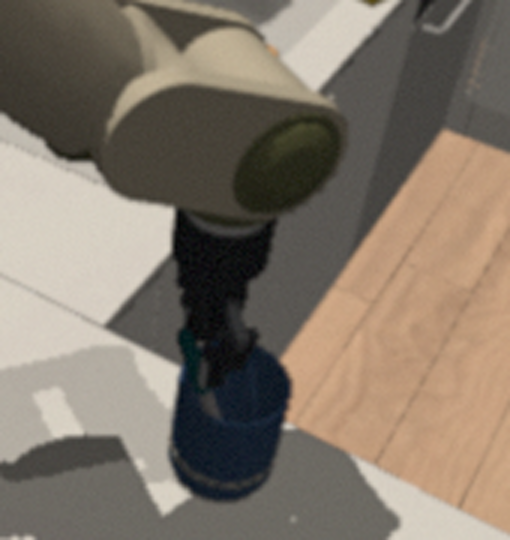

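The spatula leans with its handle at the near-left rim, around crop (205,395), and the crock has not moved. I'll release it slowly.

arm_command --turn '[[0,0,0],[0,0,0],[0,0,0],[0,0,0],[0,0,0],[0,0,0],[0,0,0],[0,0,0],[0,0,0],[0,0,0],[0,0,0],[0,0,0]]' --xyz '[[0,0,0],[0,0,0],[0,0,0],[0,0,0],[0,0,0],[0,0,0],[0,0,0],[0,0,0],[0,0,0],[0,0,0],[0,0,0],[0,0,0]]' --claw '[44,45,46,47,48,50,55,62,70,75,75,75]'

```text
time_s: 19.45
position: [0.4217, -0.1355, 0.1515]
tool_rot: [[-0.729, 0.685, -0.0], [0.685, 0.729, 0.0], [0.0, -0.0, -1.0]]
ft_force: [-0.6, -0.1, -0.2]
grip_width: 0.0752
gripper_force: 0.0
```

arm_command --turn '[[0,0,0],[0,0,0],[0,0,0],[0,0,0],[0,0,0],[0,0,0],[0,0,0],[0,0,0],[0,0,0],[0,0,0],[0,0,0],[0,0,0]]' --xyz '[[0,0,-0.1],[0,0,-0.2],[0,0,-0.3],[0,0,-0.4],[0,0,-0.4],[0,0,-0.4],[0,0,-0.4],[0,0,-0.4],[0,0,-0.4],[0,0,-0.3],[0,0,-0.1],[0,0,0]]' --claw '[75,75,75,75,75,75,75,75,75,75,75,75]'

```text
time_s: 20.65
position: [0.4217, -0.1355, 0.3222]
tool_rot: [[-0.729, 0.685, 0.001], [0.685, 0.729, -0.001], [-0.001, 0.0, -1.0]]
ft_force: [0.3, 0.0, -0.2]
grip_width: 0.0746
gripper_force: 0.0
```

```bash
python3 -c "
from h import *
crock()
q,e=imaging.get_image('scene');P=cloud('scene',e); print(env.observe()['position'],env.observe()['ft_force'])
m=(P[...,2]>.125)&(np.hypot(P[...,0]-.43,P[...,1]+.14)<.12)&(q[...,0]>q[...,2].astype(int)+25)
S=P[m];print(m.sum(),S.min(0),S.max(0),S.mean(0))
cv2.imwrite('pics/f1.png',np.hstack([cv2.resize(q[100:280,230:400],None,fx=2.3,fy=2.3,interpolation=2),cv2.resize(imaging.get_image('top')[0][120:300,270:440],None,fx=2.3,fy=2.3,interpolation=2)]))"
```

```text
crock ((447.2340087890625, -160.5750732421875), 50.77231979370117)
[ 0.42147293 -0.13532194  0.32099402] [-0.70071253 -0.61594115 -0.0189894 ]
68 [ 0.38975127 -0.19918662  0.1259689 ] [ 0.42148366 -0.11007206  0.53817104] [ 0.39968744 -0.13277273  0.17747161]
```

View pics/f1.png

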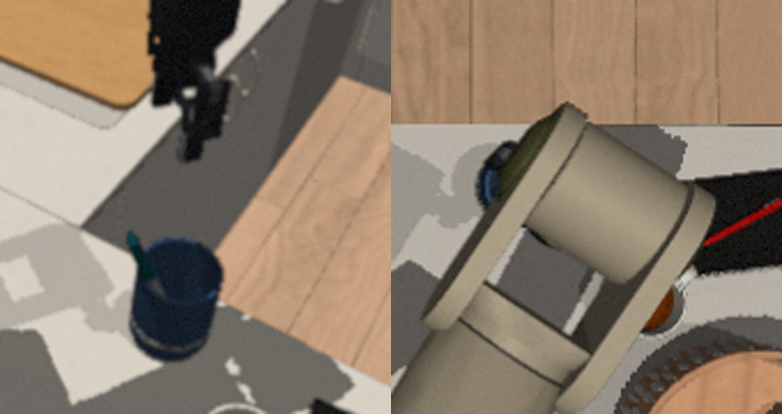

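The left view shows the spatula standing in the crock, blade up at (135,250), leaning on the rim. The crock is where it was and the gripper is clear, so I'll hand the job in.

```bash
python3 -c "
from rig import env
print(env.close_job())"
```

```text
the job is handed in; nothing more can be done
None
```

The spatula stands blade up in the dark blue crock, its handle on the bottom and resting against the rim; the crock hasn't moved, and the job was handed in at about 21 s. On the way up the shoe came off the worktop around 57° from upright; a short vertical jog swung it down, and I pressed the shoe back on the worktop to finish the pivot.

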